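Index the drill jig arm over to the blue piece

ROBOT

A 7-joint arm with a two-finger parallel gripper is mounted at the origin on the work surface. World frame = base frame: x ahead of the robot, y to its left, z up, the work surface at z = 0. Lengths are in m, angles in rad, forces in N, time in s.
With the tool pointing down it reaches from about 0.4 to 0.85 m from the base axis. Payload 10.4 kg.
Tool frame: the origin (TCP) lies on the centre line of the jaws, within the pads' length; the fingertips stand 11 mm ahead of it and the grasp point (between the pads) lies 8 mm behind it (manip.finger_overhang is the distance from the TCP to the fingertips, in m); z points along the fingers, y is the line along which they close (so a half turn about z gives the same grasp; the last joint's range is limited). The gripper opens to 85 mm and grips with 20 to 120 N. Pads are 22 mm wide; open, the fingers measure 114 mm over their backs; the gripper's body (76 mm by 85 mm) begins 54 mm behind the grasp point. The pads swing forward as they close: fully open they stand 13 mm farther back than shut.
Start: joints at [-1.175, 0.332, -0.065, 1.46, 0.022, 1.35, -0.088], TCP at [0.254, 0.571, 0.242] pointing down, gripper open.
Joint ranges: [-2.6, 2.6], [-0.5, 2.12], [-1.47, 1.34], [0.16, 2.42], [-1.27, 4.41], [0.06, 2.06], [-2.6, 2.6]. Speed limits (rad/s): [2.22, 2.22, 2.79, 2.79, 3.14, 3.14, 3.14].

INTERFACE

Orientations are given as a unit quaternion [x, y, z, w].
In Python, from workcell import manip, imaging, workorder gives the robot as it stands.
- The arm moves only by the tool jog_arm, never from a script. Its argument "deltas" is a list of rows, each an object with "gripper": the opening, from 0 (shut) to 1 (fully open); "offset": the shift along the tool's x, y, z in m, a list of three; "rotation": the turn, a rotation vector about the tool's x, y, z in degrees, a list of three. In form: [{"gripper": gripper, "offset": [tx, ty, tz], "rotation": [ax, ay, az]}, ...]. A call has 1 to 20 rows; each row shifts and turns the commanded pose from where the row before left it, along the tool's axes as they then stand; what a row does not reach is not made up. A row lasts 1/10 s, in which the tool goes at most 50 mm and 8.59 degrees, less where a joint would pass 70% of its speed; a pose out of reach is approached as far as the arm can. A call with a gripper value outside its range is refused whole. The fingers move at their own pace and stop on an object; "newtons" is the grip in N (left out, the last holds). Time passes only in rows, so rows that do not move let the fingers close. It gives the time, the measured TCP pose, the force, the opening and the grip force at its end, in the units of the state.
- manip.get_obs(): the state, without advancing time (a new reading comes with each control period).
- imaging.camera(name): name is "scene" or "top"; returns the picture (420x560x3 uint8, blue, green, red); there is no depth.
- imaging.camera_model(name): a dict with "camera_matrix" (3x3 intrinsics, pixels), "world_to_cam" (4x4, takes a point from world to camera coordinates). Camera axes: x right, y up, looking along -z (the intrinsics and any distortion apply to the point x, -y, -z); pixel columns grow to the right and rows downward; lengths in m; the calibration is good to about 2 mm. A picture is of the moment at which its call begins. camera_model takes no time and is no camera call.
- workorder.hand_in(): hands the job in; it is judged then, once.
The state is a dict: "clock": time; "joint_pos": joint angles; "joint_velocities": joint speeds; "tau": joint torques, N m; "position": TCP position; "ee_rot": TCP orientation; "ft_force": force on the tool from outside, world axes, zero at the start; "torque": the same for the moment, N m; "grip_width": opening from 0.0 (shut) to 1.0 (fully open); "grasp_force": force on a finger pad.
Only numpy, scipy, OpenCV 4.12 (cv2) and the standard library are available. Lean on these libraries where they do the work, as an engineer would, in place of code of your own. Each camera call takes 0.05 s, during which the arm holds its last target. There are 200 camera calls.

TASK

The yellow drill-guide arm of the bench jig is locked over the white piece. Hook a fingertip through the red pull ring (do not pinch the ring), gently lift the spring index pin out of its hole, swing the arm one hole over, straight to the blue piece and not past it or the other way, and let the pin drop fully home in that hole. Then leave the jig; the moulded pieces and the hardware on the bench stay where they lie.

Things in the scene. Friction and masses are not known exactly. Their poses are not given: they have to be found in the camera images.
- jig: aluminium drill jig fixed to the bench, base plate 345 x 430 x 12 mm. Origin: on the bench top straight below the middle one of the five index holes. x axis: horizontal, from that hole along the arm to the arm's upright pivot, 240 mm away; y to the left seen from the hole side, z up. The jig stands at another place and yaw each time
- index_plate: arc of aluminium on the jig (same origin and axes as the jig), 46 mm wide, top 30 mm above the bench, with five 13 mm holes on a 240 mm radius about the pivot, 22 degrees (0.384 rad, about 92 mm) apart. The five black seats lie in line with the holes, 150 mm from the pivot: each piece belongs to the hole in front of it
- swing_arm (a joint): arm angle (rad): 0 at the middle hole, the start; +0.384 at the next hole towards the jig's +y, -0.384 towards -y; +-0.768 at the outer holes, stops at +-0.83. Yellow bar 34 mm wide, top 48 mm above the bench; steel drill bush 61 mm high, 150 mm from the pivot. Light friction (about 0.5 N at the ring) keeps it where it is left; with the pin in a hole it cannot turn (play 1.5 mm)
- index_pin (a joint): height (m) of the spring pin sliding upright in the arm's outer end, 240 mm from the pivot: 0 = fully home in a hole, 0.012 = tip just clear, riding on the plate, 0.025 = upper stop. Spring and weight push it down: 5 N at 0, 8 N at 0.012, 11 N at 0.025. Steel, 10 mm thick, round tip. Released between holes it rides on the plate and snaps into the next hole it reaches
- pull_ring: red ring fixed on top of the pin, moving with pin and arm: 6 mm round bar, inner diameter 56 mm. Origin: its centre, 112 mm above the bench (pin home), 11 mm nearer the pivot than the pin. It faces along the arm: y across the arm, z to the ring's top, which leans 20 degrees towards the pivot, x through the opening towards the pivot and 20 degrees down. It does not turn on the pin
- ring_top (a point): underside of the ring's top, inside the opening, where a fingertip hooks, 138 mm above the bench with the pin home. A tool tilted about 45 degrees, fingertips pointing towards the pivot and down, enters the ring freely from the hole side; as the ring cannot tip or slide along the arm, it does not slip off a sloping finger. Below the opening: pin collar, top 81 mm, arm boss 68 mm above the bench
- blue_piece_c (a point): blue four-lobed moulded plastic piece, 50 mm across, 8 mm thick, mass 20 g, lying loose on a black round seat of the jig; the point is its centre. It lies on the seat next to the middle one, left or right, changing from start to start: this is where the arm must go
- orange_piece_c (a point): orange four-lobed moulded plastic piece, 50 mm across, 8 mm thick, mass 20 g, lying loose on a black round seat of the jig; the point is its centre, on the other seat next to the middle one
- white_piece_c (a point): white four-lobed moulded plastic piece, 50 mm across, 8 mm thick, mass 20 g, lying loose on a black round seat of the jig; the point is its centre, on the middle seat, under the arm's drill bush at the start
- bolt_a_c (a point): black bolt 62 mm long, 15 mm head, lying on the bench; the point is its middle. Leave alone
- bolt_b_c (a point): second such black bolt. Leave alone
- nut_c (a point): black nut, 22 mm across, 9 mm high, lying on the bench; the point is its centre. Leave alone
- wrench_grip (a point): wrench lying on the bench; the point is in its handle. Leave alone
- mallet_grip (a point): hammer lying on the bench; the point is in its handle. Leave alone
Mind the look-alikes: they are no part of the job. Leave any pink or turquoise look-alike of the part that bears blue_piece_c alone.

How it is judged:
On the way, in this order (a step that is already met when the one before it is completed fails the run):
1. the index pin is lifted out of the middle hole (value of joint index_pin above 0.01 m and value of joint swing_arm between -0.08 and 0.08 rad), for 0.1 s.
2. with the pin out of the hole the arm swings more than half-way to the blue piece's hole (value of joint index_pin above 0.01 m and ((y of blue_piece_c in the frame of jig above 0 m and value of joint swing_arm above 0.2 rad) or (y of blue_piece_c in the frame of jig below 0 m and value of joint swing_arm below -0.2 rad))).
At the end, for the whole second after the job is handed in: The arm stands at rest at the hole in front of the blue piece (within 0.02 rad of 0.384 rad on that side) with the pin fully home (within 2 mm); the three pieces lie within 15 mm and the bench hardware within 30 mm of where they were (value of joint index_pin between -0.002 and 0.002 m and ((y of blue_piece_c in the frame of jig above 0 m and value of joint swing_arm between 0.364 and 0.404 rad) or (y of blue_piece_c in the frame of jig below 0 m and value of joint swing_arm between -0.404 and -0.364 rad)) and velocity of joint swing_arm between -0.03 and 0.03 rad/s and distance of each of white_piece_c, blue_piece_c, orange_piece_c from where it was at the start of the episode below 0.015 m and distance of each of bolt_a_c, bolt_b_c, nut_c, wrench_grip, mallet_grip from where it was at the start of the episode below 0.03 m); the robot touches nothing.
It fails at once if the arm is swung the wrong way, away from the blue piece (more than 0.15 rad) ((y of blue_piece_c in the frame of jig above 0 m and value of joint swing_arm below -0.15 rad) or (y of blue_piece_c in the frame of jig below 0 m and value of joint swing_arm above 0.15 rad)).
It fails at once if the arm runs on past the blue piece's hole (by more than 0.15 rad) (value of joint swing_arm above 0.534 rad or value of joint swing_arm below -0.534 rad).
It fails at once if the ring is pinched or wrenched (more than 35 N between fingers and ring) rather than hooked (contact force between the fingers and pull_ring above 35 N).
It fails at once if a moulded piece is moved by more than 15 mm or lifted (distance of any of white_piece_c, blue_piece_c, orange_piece_c from where it was at the start of the episode above 0.015 m).
It fails at once if bench hardware is moved by more than 30 mm or lifted (distance of any of bolt_a_c, bolt_b_c, nut_c, wrench_grip, mallet_grip from where it was at the start of the episode above 0.03 m).
It also fails if it takes over 38 s, if anything falls off the work surface, if the arm or the gripper's body presses on something with over 40 N, if the wrist force passes 120 N, or if a joint passes its speed limit or range.

## Working session

There is one attempt and no reset: what is moved stays moved. The work goes in short steps, Python scripts to look and compute and a tool call to move; the robot and the scene stay as the last step left them, time stands still between calls to the robot, and variables do not carry over. Pictures are saved under pics/ and viewed, at most 10 in all, crops included, and the job is handed in when it is done.

Besides the shell and the picture viewer there is one more tool, called after "Emit:" in YAML: its name, and indented under it one key for each argument. jog_arm: Moves the arm, as the interface text tells. Its arguments: {"type":"object","properties":{"deltas":{"type":"array","items":{"type":"object","properties":{"gripper":{"type":"number"},"offset":{"type":"array","items":{"type":"number"}},"rotation":{"type":"array","items":{"type":"number"}}}}},"newtons":{"type":"number"}},"required":["deltas"]}

```bash
mkdir -p pics; python3 - <<'E'
from workcell import manip, imaging
import cv2,json
for n in("scene","top"):
    cv2.imwrite(f"pics/{n}0.png",imaging.camera(n)); m=imaging.camera_model(n); print({k:(v.tolist() if hasattr(v,'tolist') else v) for k,v in m.items()})
print(manip.get_obs(), manip.finger_overhang)
E
```

```text
{'camera_matrix': [[444.9381165702277, 0.0, 269.81995414952553], [0.0, 444.9381165702277, 214.14052430210972], [0.0, 0.0, 1.0]], 'world_to_cam': [[-0.7214547267598982, 0.6922686459506645, -0.016346224929141406, 0.44213261880899385], [-0.5135440813343906, -0.5190615598589214, 0.6832624485534383, 0.23255927724822437], [0.4645164730794995, 0.5013374301909408, 0.7299898816609213, -1.4034901653366951], [0.0, 0.0, 0.0, 1.0]]}
{'camera_matrix': [[440.94386998575084, 0.0, 277.86640429047463], [0.0, 440.94386998575084, 205.33413498699807], [0.0, 0.0, 1.0]], 'world_to_cam': [[-0.021950683633213505, -0.9996961921360489, 0.011211196043184279, 0.0019466624278066333], [0.9981774888016717, -0.02128406531551893, 0.05646848159135607, -0.5807658464867521], [-0.05621270619373502, 0.012430285287508709, 0.998341434415124, -1.1907389781099675], [0.0, 0.0, 0.0, 1.0]]}
{'clock': 0.1, 'joint_pos': array([-1.17455508,  0.33278863, -0.06469935,  1.46084907,  0.02159308,
        1.34991891, -0.0884778 ]), 'joint_velocities': array([-0.00063718, -0.00247605, -0.00149743, -0.0016563 ,  0.00239553,
       -0.0004203 , -0.00028269]), 'tau': array([ 1.95397530e-03, -6.26739693e+01,  4.93513397e-02, -3.92428386e+01,
        1.62753998e-02,  6.89984387e-03, -8.09875542e-05]), 'position': array([0.2540576 , 0.57067834, 0.24161195]), 'ee_rot': array([ 2.07874049e-01,  9.78155395e-01, -6.25431093e-04, -1.06428539e-04]), 'ft_force': array([ 0.28377198, -0.09482647, -0.39399387]), 'torque': array([-0.00117869, -0.02030526, -0.05700237]), 'grasp_force': 0.0, 'grip_width': 1.0022512446725924} 0.011
```

View pics/scene0.png

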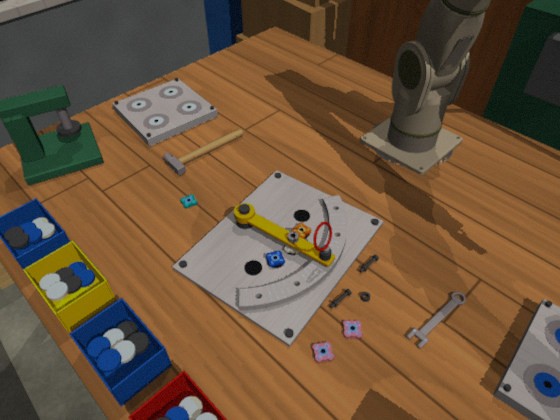

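View pics/top0.png

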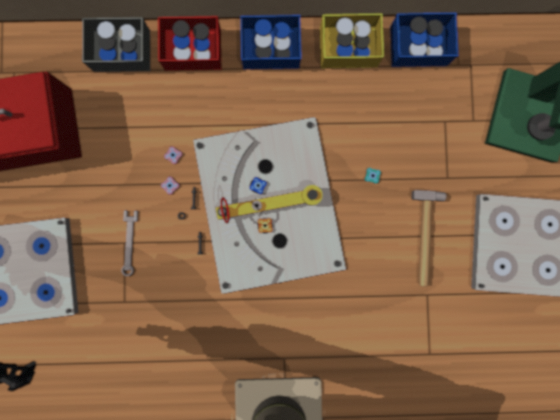

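Scene: the arm runs from the pin (top 224,210) to the pivot (312,195). Blue is at (258,185), on the jig's +y side, and orange is at (265,226). I'll zoom in on both views.

```bash
python3 - <<'E'
import cv2
t=cv2.imread("pics/top0.png")[110:300,185:355]; s=cv2.imread("pics/scene0.png")[165:345,170:390]
cv2.imwrite("pics/tz.png",cv2.resize(t[:150],None,fx=4,fy=4,interpolation=cv2.INTER_CUBIC)); cv2.imwrite("pics/sz.png",cv2.resize(s[:,20:],None,fx=3.3,fy=3.3,interpolation=cv2.INTER_CUBIC))
E
```

```text
(no output)
```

View pics/tz.png

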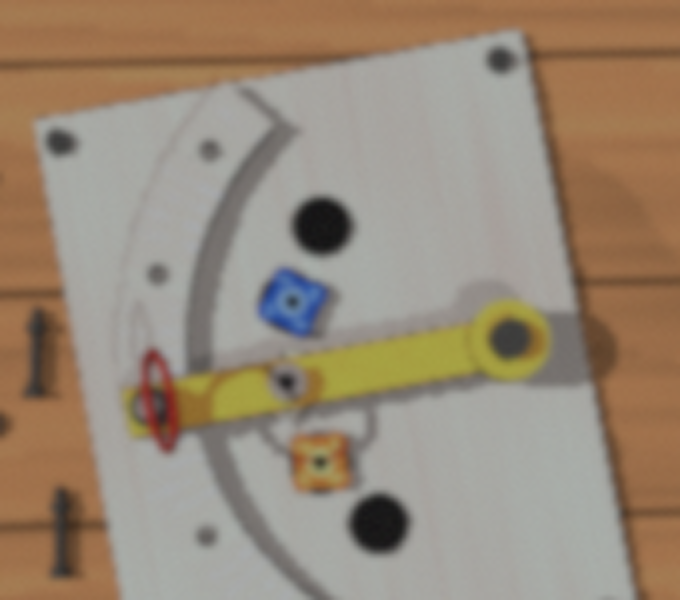

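View pics/sz.png

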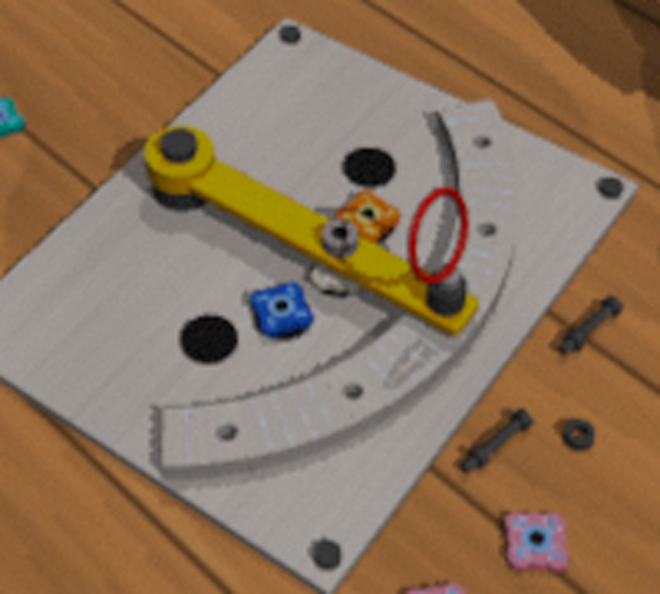

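Top crop: free holes at (209,150), (157,274) and (206,537). Scene crop: free holes at (482,142), (487,230), (352,391) and (227,432); the ring centre is at about (438,235), and (160,401) in the top crop. Next I'll fit the jig pose.

```bash
cat > h.py <<'E'
import numpy as np
from workcell import imaging
from scipy.spatial.transform import Rotation as R
def proj(n,P):
    m=imaging.camera_model(n);K=np.array(m["camera_matrix"]);T=np.array(m["world_to_cam"])
    c=np.atleast_2d(P)@T[:3,:3].T+T[:3,3]; c=c*[1,-1,-1]; q=c@K.T; return q[:,:2]/q[:,2:]
def w(p,J):
    x,y,a=p; J=np.atleast_2d(J); c,s=np.cos(a),np.sin(a)
    return np.c_[x+c*J[:,0]-s*J[:,1],y+s*J[:,0]+c*J[:,1],J[:,2]]
def hole(k,z=.03,r=.24):
    a=k*np.radians(22); return [.24-r*np.cos(a),r*np.sin(a),z]
E
cat > fit.py <<'E'
from h import *
from scipy.optimize import least_squares
t=(np.array([[209,150],[157,274],[206,537]])+.5)/4-.5+[185,110]
s=(np.array([[227,432],[352,391],[487,230],[482,142]])+.5)/3.3-.5+[190,165]
tk=[2,1,-1];sk=[2,1,-1,-2]
def f(p): return np.r_[(proj("top",w(p,[hole(k) for k in tk]))-t).ravel(),(proj("scene",w(p,[hole(k) for k in sk]))-s).ravel()]
r=least_squares(f,[.55,.13,-1.4]);print(r.x,r.fun.round(1))
p=r.x
C=w(p,[.011,0,.112])
print("ring",C,[proj(n,C) for n in("top","scene")],"meas",np.array([160,401])/4+[185,110],np.array([438,235])/3.3+[190,165])
print("pivot",w(p,[.24,0,.05]),"hole+1",w(p,hole(1)),"ringtop",w(p,[.02,0,.138]))
np.save("p.npy",p)
E
python3 fit.py
```

```text
[ 0.56655946  0.13749189 -1.40329338] [-0.4 -0.4 -0.3 -0.4 -0.4 -0.9 -0.  -0.6  0.2 -0.5  0.1 -0.7  0.2 -0.5]
ring [[0.56839338 0.12664584 0.112     ]] [array([[223.85386227, 209.2214297 ]]), array([[322.58571158, 235.86687724]])] meas [225.   210.25] [322.72727273 236.21212121]
pivot [[ 0.60657244 -0.09914911  0.05      ]] hole+1 [[0.65812032 0.13524973 0.03      ]] ringtop [[0.56989387 0.1177718  0.138     ]]
```

```bash
cat > plan.py <<'E'
from h import *
from workcell import manip
p=np.load("p.npy")
def orient(opt,swing=0,tilt=45):
    a=p[2]-swing; xj=np.array([np.cos(a),np.sin(a),0]); yj=np.array([-xj[1],xj[0],0]); t=np.radians(tilt)
    z=np.cos(t)*xj-np.sin(t)*np.array([0,0,1])
    y={'A':yj,'A-':-yj,'B':np.cross(z,yj),'B-':-np.cross(z,yj)}[opt]
    return R.from_matrix(np.c_[np.cross(y,z),y,z])
def ringc(swing=0,h=0):  # ring centre
    return w(p,[.24-.229*np.cos(swing),.229*np.sin(swing),.112+h])[0]
def cur():
    o=manip.get_obs(); return o,np.array(o["position"]),R.from_quat(o["ee_rot"])
E
python3 - <<'E'
from plan import *
o,x,q=cur()
for k in('A','A-','B','B-'):
    T=orient(k); rv=np.degrees((q.inv()*T).as_rotvec()); d=T.as_matrix()[:,2]
    tgt=ringc()+d*(.004-.12); print(k,rv.round(1),np.linalg.norm(rv).round(1),tgt.round(3),"offset in new tool",T.inv().apply(tgt-x).round(4),"in old",q.inv().apply(tgt-x).round(4))
E
```

```text
A [ 22.  -41.2  53.4] 71.0 [0.555 0.208 0.194] offset in new tool [-0.255   0.2359  0.3223] in old [-0.4224 -0.2094  0.0479]
A- [  48.    25.7 -116. ] 128.2 [0.555 0.208 0.194] offset in new tool [ 0.255  -0.2359  0.3223] in old [-0.4224 -0.2094  0.0479]
B [-17.1 -56.6 136.8] 149.0 [0.555 0.208 0.194] offset in new tool [0.2359 0.255  0.3223] in old [-0.4224 -0.2094  0.0479]
B- [ 43.6 -13.2 -31.8] 55.6 [0.555 0.208 0.194] offset in new tool [-0.2359 -0.255   0.3223] in old [-0.4224 -0.2094  0.0479]
```

Emit:
jog_arm:
  deltas:
    - {"gripper": 0, "offset": [-0.032, -0.016, 0], "rotation": [0, 0, 0]}
    - {"gripper": 0, "offset": [-0.032, -0.016, 0], "rotation": [0, 0, 0]}
    - {"gripper": 0, "offset": [-0.032, -0.016, 0], "rotation": [0, 0, 0]}
    - {"gripper": 0, "offset": [-0.032, -0.016, 0], "rotation": [0, 0, 0]}
    - {"gripper": 0, "offset": [-0.032, -0.016, 0], "rotation": [0, 0, 0]}
    - {"gripper": 0, "offset": [-0.032, -0.016, 0], "rotation": [0, 0, 0]}
    - {"gripper": 0, "offset": [-0.032, -0.016, 0], "rotation": [0, 0, 0]}
    - {"gripper": 0, "offset": [-0.032, -0.016, 0], "rotation": [0, 0, 0]}
    - {"gripper": 0, "offset": [-0.032, -0.016, 0], "rotation": [0, 0, 0]}
    - {"gripper": 0, "offset": [-0.032, -0.016, 0], "rotation": [0, 0, 0]}
    - {"gripper": 0, "offset": [0, 0, 0], "rotation": [5.45, -1.65, -4.0]}
    - {"gripper": 0, "offset": [0, 0, 0], "rotation": [5.45, -1.65, -4.0]}
    - {"gripper": 0, "offset": [0, 0, 0], "rotation": [5.45, -1.65, -4.0]}
    - {"gripper": 0, "offset": [0, 0, 0], "rotation": [5.45, -1.65, -4.0]}
    - {"gripper": 0, "offset": [0, 0, 0], "rotation": [5.45, -1.65, -4.0]}
    - {"gripper": 0, "offset": [0, 0, 0], "rotation": [5.45, -1.65, -4.0]}
    - {"gripper": 0, "offset": [0, 0, 0], "rotation": [5.45, -1.65, -4.0]}
    - {"gripper": 0, "offset": [0, 0, 0], "rotation": [5.45, -1.65, -4.0]}
    - {"gripper": 0, "offset": [0, 0, 0], "rotation": [0, 0, 0]}

```text
clock: 2.0
position: [0.4794, 0.2966, 0.2396]
ee_rot: [-0.082, 0.92, -0.383, 0.031]
ft_force: [-1.1, 0.4, -0.1]
grip_width: 0.001
grasp_force: 0.0
```

```bash
cat > st.py <<'E'
from plan import *
import sys
def report(k,swing,tgt):
    o,x,q=cur(); T=orient(k,swing)
    print("t",o["clock"],"x",x.round(4),"J",np.round(o["joint_pos"],2),"F",np.round(o["ft_force"],1),"g",round(float(o["grip_width"]),2))
    print("rot",np.degrees((q.inv()*T).as_rotvec()).round(1),"off cur tool",q.inv().apply(tgt-x).round(4),"off world",(tgt-x).round(4))
if __name__=="__main__":
    sw,back,h=map(float,sys.argv[1:4]); d=orient('B-',sw).as_matrix()[:,2]
    report('B-',sw,ringc(sw,h)+d*(.004-back))
E
python3 st.py 0 .12 0
```

```text
t 2.0 x [0.4794 0.2966 0.2396] J [-1.01  0.53  0.09  1.4   0.51  1.77  0.79] F [-1.1  0.4 -0.1] g 0.0
rot [-0.1  0.1  0.6] off cur tool [-0.0588 -0.0391  0.1034] off world [ 0.0753 -0.0891 -0.0455]
```

Emit:
jog_arm:
  deltas:
    - {"gripper": 0, "offset": [-0.0118, -0.0078, 0.0207], "rotation": [0, 0, 0.6]}
    - {"gripper": 0, "offset": [-0.0118, -0.0078, 0.0207], "rotation": [0, 0, 0]}
    - {"gripper": 0, "offset": [-0.0118, -0.0078, 0.0207], "rotation": [0, 0, 0]}
    - {"gripper": 0, "offset": [-0.0118, -0.0078, 0.0207], "rotation": [0, 0, 0]}
    - {"gripper": 0, "offset": [-0.0118, -0.0078, 0.0207], "rotation": [0, 0, 0]}
    - {"gripper": 0, "offset": [0, 0, 0], "rotation": [0, 0, 0]}
    - {"gripper": 0, "offset": [0, 0, 0], "rotation": [0, 0, 0]}

```text
clock: 2.7
position: [0.5566, 0.2041, 0.1972]
ee_rot: [-0.072, 0.922, -0.38, 0.034]
ft_force: [-0.4, 0.0, -0.2]
grip_width: 0.0
grasp_force: 0.0
```

```bash
python3 st.py 0 .06 0; python3 - <<'E'
from plan import *; import cv2
o,x,q=cur()
a=imaging.camera("top")[130:260,160:320];b=imaging.camera("scene")[120:280,240:420]
cv2.imwrite("pics/c1.png",np.hstack([cv2.resize(a,(400,325)),cv2.resize(b,(366,325))]))
E
```

```text
t 2.7 x [0.5566 0.2041 0.1972] J [-0.87  0.54  0.14  1.48  0.57  1.59  0.87] F [-0.4  0.  -0.2] g 0.0
rot [ 0.2  0.  -0.7] off cur tool [0.0014 0.0046 0.0597] off world [ 0.0052 -0.0384 -0.0456]
```

View pics/c1.png

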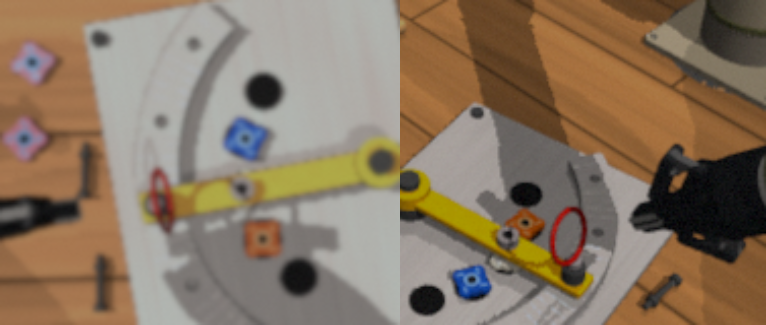

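The closed fingertip (left half 75,210; right half 640,215) lines up with the ring, before it on the hole side. I'll go on in.

Emit:
jog_arm:
  deltas:
    - {"gripper": 0, "offset": [0.0004, 0.0012, 0.015], "rotation": [0, 0, 0]}
    - {"gripper": 0, "offset": [0.0004, 0.0012, 0.015], "rotation": [0, 0, 0]}
    - {"gripper": 0, "offset": [0.0004, 0.0012, 0.015], "rotation": [0, 0, 0]}
    - {"gripper": 0, "offset": [0.0003, 0.001, 0.015], "rotation": [0, 0, -0.7]}
    - {"gripper": 0, "offset": [0, 0, 0], "rotation": [0, 0, 0]}
    - {"gripper": 0, "offset": [0, 0, 0], "rotation": [0, 0, 0]}

```text
clock: 3.4
position: [0.5615, 0.166, 0.151]
ee_rot: [-0.079, 0.921, -0.381, 0.032]
ft_force: [0.1, 0.6, -0.2]
grip_width: 0.001
grasp_force: 0.0
```

```bash
python3 st.py 0 0 0
```

```text
t 3.4 x [0.5615 0.166  0.151 ] J [-0.83  0.56  0.15  1.57  0.58  1.48  0.86] F [ 0.1  0.6 -0.2] g 0.0
rot [0.1 0.1 0.2] off cur tool [-0.0002 -0.0007  0.0598] off world [ 0.0074 -0.0421 -0.0418]
```

Emit:
jog_arm:
  deltas:
    - {"gripper": 0, "offset": [0, 0, 0.012], "rotation": [0, 0, 0]}
    - {"gripper": 0, "offset": [0, 0, 0.012], "rotation": [0, 0, 0]}
    - {"gripper": 0, "offset": [0, 0, 0.012], "rotation": [0, 0, 0]}
    - {"gripper": 0, "offset": [0, 0, 0.012], "rotation": [0, 0, 0]}
    - {"gripper": 0, "offset": [0, 0, 0.012], "rotation": [0, 0, 0]}
    - {"gripper": 0, "offset": [0, 0, 0], "rotation": [0, 0, 0]}
    - {"gripper": 0, "offset": [0, 0, 0], "rotation": [0, 0, 0]}

```text
clock: 4.1
position: [0.5687, 0.1244, 0.1086]
ee_rot: [-0.079, 0.921, -0.381, 0.032]
ft_force: [-0.4, 0.4, 0.2]
grip_width: -0.004
grasp_force: 0.0
```

```bash
python3 st.py 0 0 0.012; python3 - <<'E'
from plan import *; import cv2
a=imaging.camera("top")[170:250,180:280];b=imaging.camera("scene")[190:280,280:380]
cv2.imwrite("pics/c2.png",np.hstack([cv2.resize(a,(400,320)),cv2.resize(b,(356,320))]))
E
```

```text
t 4.1 x [0.5687 0.1244 0.1086] J [-0.79  0.57  0.17  1.65  0.61  1.37  0.85] F [-0.4  0.4  0.2] g -0.0
rot [0.1 0.1 0.2] off cur tool [-0.0001 -0.0093 -0.0085] off world [ 0.0002 -0.0005  0.0126]
```

View pics/c2.png

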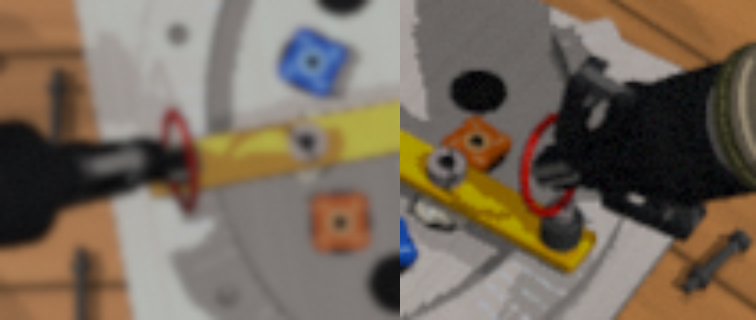

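The fingertip is through the red ring (left half 185,160; right half 550,165), with no contact force. Now I'll lift.

Emit:
jog_arm:
  deltas:
    - {"gripper": 0, "offset": [0, -0.0014, -0.0014], "rotation": [0, 0, 0]}
    - {"gripper": 0, "offset": [0, -0.0014, -0.0014], "rotation": [0, 0, 0]}
    - {"gripper": 0, "offset": [0, -0.0014, -0.0014], "rotation": [0, 0, 0]}
    - {"gripper": 0, "offset": [0, -0.0014, -0.0014], "rotation": [0, 0, 0]}
    - {"gripper": 0, "offset": [0, -0.0014, -0.0014], "rotation": [0, 0, 0]}
    - {"gripper": 0, "offset": [0, -0.0014, -0.0014], "rotation": [0, 0, 0]}
    - {"gripper": 0, "offset": [0, -0.0014, -0.0014], "rotation": [0, 0, 0]}
    - {"gripper": 0, "offset": [0, -0.0014, -0.0014], "rotation": [0, 0, 0]}
    - {"gripper": 0, "offset": [0, 0, 0], "rotation": [0, 0, 0]}
    - {"gripper": 0, "offset": [0, 0, 0], "rotation": [0, 0, 0]}

```text
clock: 5.2
position: [0.5687, 0.1245, 0.1245]
ee_rot: [-0.08, 0.921, -0.381, 0.032]
ft_force: [-0.3, -0.1, 0.0]
grip_width: 0.001
grasp_force: 0.0
```

Emit:
jog_arm:
  deltas:
    - {"gripper": 0, "offset": [0, -0.0014, -0.0014], "rotation": [0, 0, 0]}
    - {"gripper": 0, "offset": [0, -0.0014, -0.0014], "rotation": [0, 0, 0]}
    - {"gripper": 0, "offset": [0, -0.0014, -0.0014], "rotation": [0, 0, 0]}
    - {"gripper": 0, "offset": [0, -0.0014, -0.0014], "rotation": [0, 0, 0]}
    - {"gripper": 0, "offset": [0, 0, 0], "rotation": [0, 0, 0]}
    - {"gripper": 0, "offset": [0, 0, 0], "rotation": [0, 0, 0]}

```text
clock: 5.8
position: [0.5686, 0.1249, 0.1321]
ee_rot: [-0.08, 0.921, -0.38, 0.032]
ft_force: [-0.3, 2.1, -6.8]
grip_width: 0.002
grasp_force: 3.2
```

Emit:
jog_arm:
  deltas:
    - {"gripper": 0, "offset": [0, -0.0014, -0.0014], "rotation": [0, 0, 0]}
    - {"gripper": 0, "offset": [0, -0.0014, -0.0014], "rotation": [0, 0, 0]}
    - {"gripper": 0, "offset": [0, -0.0014, -0.0014], "rotation": [0, 0, 0]}
    - {"gripper": 0, "offset": [0, -0.0014, -0.0014], "rotation": [0, 0, 0]}
    - {"gripper": 0, "offset": [0, -0.0014, -0.0014], "rotation": [0, 0, 0]}
    - {"gripper": 0, "offset": [0, 0, 0], "rotation": [0, 0, 0]}
    - {"gripper": 0, "offset": [0, 0, 0], "rotation": [0, 0, 0]}

```text
clock: 6.5
position: [0.5688, 0.1247, 0.1422]
ee_rot: [-0.08, 0.921, -0.381, 0.032]
ft_force: [-1.1, 4.9, -7.7]
grip_width: -0.001
grasp_force: 4.6
```

```bash
python3 st.py 0 0 0.030; python3 - <<'E'
from plan import *; import cv2
b=imaging.camera("scene")[190:280,280:380]
cv2.imwrite("pics/c3.png",np.hstack([cv2.resize(b,(400,360))]))
# tip path for swing, rows
o,x,q=cur(); 
for N in (10,):
    th=np.radians(22)/N; c=np.append(w(p,[.24,0,0])[0][:2],0)
    Rz=R.from_rotvec([0,0,-th]); x1=c+Rz.apply(x-c); q1=Rz*q
    print("row off",q.inv().apply(x1-x).round(4),"rot",np.degrees((q.inv()*q1).as_rotvec()).round(2))
E
```

```text
t 6.5 x [0.5688 0.1247 0.1422] J [-0.79  0.53  0.17  1.63  0.61  1.42  0.88] F [-1.1  4.9 -7.7] g -0.0
rot [0.1 0.1 0.2] off cur tool [0.     0.0015 0.0028] off world [ 0.0001 -0.0009 -0.0031]
row off [-0.0087 -0.0002  0.0001] rot [-0.    1.55  1.56]
```

View pics/c3.png

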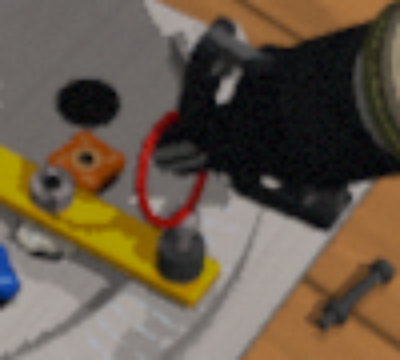

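```bash
python3 - <<'E'
from plan import *; import cv2
def red(im):
    h=im[190:280,290:350].astype(int); m=(h[...,2]>110)&(h[...,1]<70)&(h[...,0]<70); y,x=np.nonzero(m); return x.min()+290,y.min()+190,y.max()+190,m.sum()
print(red(cv2.imread("pics/scene0.png")),red(imaging.camera("scene")))
for h in(0,.01,.015,.02): print(h,proj("scene",ringc(0,h)))
E
```

```text
(np.int64(293), np.int64(222), np.int64(250), np.int64(150)) (np.int64(292), np.int64(222), np.int64(246), np.int64(151))
0 [[322.58571158 235.86687724]]
0.01 [[322.90230964 232.94716628]]
0.015 [[323.06237152 231.47105348]]
0.02 [[323.22362616 229.98394092]]
```

The ring's lower edge rose 4 px, about 14 mm. I'll lift a bit more for margin, then swing slowly towards blue (world +x).

Emit:
jog_arm:
  deltas:
    - {"gripper": 0, "offset": [0, -0.0014, -0.0014], "rotation": [0, 0, 0]}
    - {"gripper": 0, "offset": [0, -0.0014, -0.0014], "rotation": [0, 0, 0]}
    - {"gripper": 0, "offset": [0, 0, 0], "rotation": [0, 0, 0]}
    - {"gripper": 0, "offset": [-0.0044, -0.0001, 0], "rotation": [0, 0.78, 0.78]}
    - {"gripper": 0, "offset": [-0.0044, -0.0001, 0], "rotation": [0, 0.78, 0.78]}
    - {"gripper": 0, "offset": [-0.0044, -0.0001, 0], "rotation": [0, 0.78, 0.78]}
    - {"gripper": 0, "offset": [-0.0044, -0.0001, 0], "rotation": [0, 0.78, 0.78]}
    - {"gripper": 0, "offset": [-0.0044, -0.0001, 0], "rotation": [0, 0.78, 0.78]}
    - {"gripper": 0, "offset": [-0.0044, -0.0001, 0], "rotation": [0, 0.78, 0.78]}
    - {"gripper": 0, "offset": [-0.0044, -0.0001, 0], "rotation": [0, 0.78, 0.78]}
    - {"gripper": 0, "offset": [-0.0044, -0.0001, 0], "rotation": [0, 0.78, 0.78]}
    - {"gripper": 0, "offset": [0, 0, 0], "rotation": [0, 0, 0]}
    - {"gripper": 0, "offset": [0, 0, 0], "rotation": [0, 0, 0]}

```text
clock: 7.9
position: [0.6043, 0.128, 0.1463]
ee_rot: [-0.008, 0.924, -0.382, 0.003]
ft_force: [-0.1, 5.0, -10.1]
grip_width: -0.0
grasp_force: 5.3
```

```bash
python3 st.py 0.384 0 0.034; python3 - <<'E'
from plan import *; import cv2
a=imaging.camera("top")[150:250,180:320];b=imaging.camera("scene")[180:300,250:380]
cv2.imwrite("pics/c4.png",np.hstack([cv2.resize(a,(420,300)),cv2.resize(b,(325,300))]))
E
```

```text
t 7.9 x [0.6043 0.128  0.1463] J [-0.75  0.65  0.2   1.43  0.53  1.53  0.88] F [ -0.1   5.  -10.1] g -0.0
rot [0.1 9.4 9.6] off cur tool [-0.0507 -0.0029  0.0072] off world [ 0.0508 -0.0063 -0.0032]
```

View pics/c4.png

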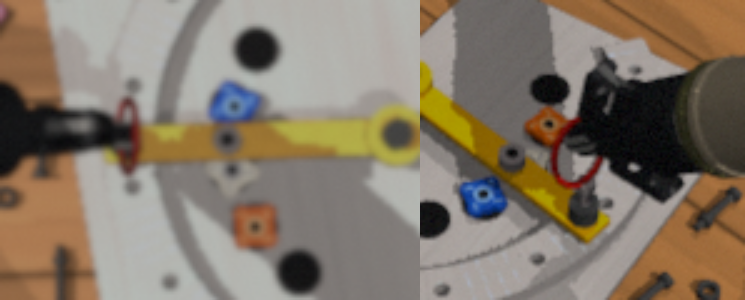

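The arm follows and the pin is clear; the bush at (228,140) sits between white and blue. I'll continue the arc.

Emit:
jog_arm:
  deltas:
    - {"gripper": 0, "offset": [-0.0043, -0.0001, 0], "rotation": [0, 0.79, 0.79]}
    - {"gripper": 0, "offset": [-0.0043, -0.0001, 0], "rotation": [0, 0.79, 0.79]}
    - {"gripper": 0, "offset": [-0.0043, -0.0001, 0], "rotation": [0, 0.79, 0.79]}
    - {"gripper": 0, "offset": [-0.0043, -0.0001, 0], "rotation": [0, 0.79, 0.79]}
    - {"gripper": 0, "offset": [-0.0043, -0.0001, 0], "rotation": [0, 0.79, 0.79]}
    - {"gripper": 0, "offset": [-0.0043, -0.0001, 0], "rotation": [0, 0.79, 0.79]}
    - {"gripper": 0, "offset": [-0.0043, -0.0001, 0], "rotation": [0, 0.79, 0.79]}
    - {"gripper": 0, "offset": [-0.0043, -0.0001, 0], "rotation": [0, 0.79, 0.79]}
    - {"gripper": 0, "offset": [-0.0043, -0.0001, 0], "rotation": [0, 0.79, 0.79]}
    - {"gripper": 0, "offset": [-0.0043, -0.0001, 0], "rotation": [0, 0.79, 0.79]}
    - {"gripper": 0, "offset": [-0.0043, -0.0001, 0], "rotation": [0, 0.79, 0.79]}
    - {"gripper": 0, "offset": [-0.0043, -0.0001, 0], "rotation": [0, 0.79, 0.79]}
    - {"gripper": 0, "offset": [0, 0, 0], "rotation": [0, 0, 0]}
    - {"gripper": 0, "offset": [0, 0, 0], "rotation": [0, 0, 0]}

```text
clock: 9.4
position: [0.6557, 0.1228, 0.1468]
ee_rot: [0.099, 0.919, -0.38, -0.042]
ft_force: [1.7, 7.1, -9.7]
grip_width: 0.001
grasp_force: 5.9
```

```bash
python3 st.py 0.384 0 0.038; cat > ang.py <<'E'
# arm angle from the yellow bar in the top view (points between pivot and ring, z=.048)
from plan import *; import cv2
def ang(im):
    m=imaging.camera_model("top");K=np.array(m["camera_matrix"]);T=np.array(m["world_to_cam"])
    h=cv2.cvtColor(im,cv2.COLOR_BGR2HSV); mk=cv2.inRange(h,(22,150,60),(34,255,255))
    v,u=np.nonzero(mk); r=np.c_[u,v,np.ones(len(u))]@np.linalg.inv(K).T*[1,-1,-1]@T[:3,:3]; c=-T[:3,:3].T@T[:3,3]
    P=c+r*((.048-c[2])/r[:,2])[:,None]; piv=w(p,[.24,0,.048])[0]; L=P-piv; a=p[2]
    X=-(L[:,0]*np.cos(a)+L[:,1]*np.sin(a)); Y=-L[:,0]*np.sin(a)+L[:,1]*np.cos(a)
    rr=np.hypot(X,Y); th=np.arctan2(Y,X); out=[]
    for lo in np.arange(.05,.2,.01):
        s=(rr>lo)&(rr<lo+.01); 
        if s.sum()>8: out.append((th[s].min()+th[s].max())/2)
    return np.median(out).round(4),len(out)
print(ang(cv2.imread("pics/top0.png")),ang(imaging.camera("top")))
E
python3 ang.py
```

```text
t 9.4 x [0.6557 0.1228 0.1468] J [-0.65  0.84  0.24  1.12  0.42  1.7   0.86] F [ 1.7  7.1 -9.7] g 0.0
rot [ 0.1 -0.1  0.1] off cur tool [ 0.0003 -0.0011  0.0006] off world [-0.0006 -0.0011  0.0003]
(np.float64(-0.0175), 13) (np.float64(0.3384), 2)
```

Emit:
jog_arm:
  deltas:
    - {"gripper": 0, "offset": [0, 0.0014, 0.0014], "rotation": [0, 0, 0]}
    - {"gripper": 0, "offset": [0, 0.0014, 0.0014], "rotation": [0, 0, 0]}
    - {"gripper": 0, "offset": [0, 0.0014, 0.0014], "rotation": [0, 0, 0]}
    - {"gripper": 0, "offset": [0, 0.0014, 0.0014], "rotation": [0, 0, 0]}
    - {"gripper": 0, "offset": [0, 0.0014, 0.0014], "rotation": [0, 0, 0]}
    - {"gripper": 0, "offset": [0, 0.0014, 0.0014], "rotation": [0, 0, 0]}
    - {"gripper": 0, "offset": [0, 0.0014, 0.0014], "rotation": [0, 0, 0]}
    - {"gripper": 0, "offset": [0, 0, 0], "rotation": [0, 0, 0]}
    - {"gripper": 0, "offset": [0, 0, 0], "rotation": [0, 0, 0]}

```text
clock: 10.35
position: [0.6557, 0.1228, 0.1336]
ee_rot: [0.1, 0.919, -0.38, -0.042]
ft_force: [1.6, 7.2, -6.7]
grip_width: -0.002
grasp_force: 4.9
```

The load is still on the finger at pin height ≈7–8 mm, so the pin is entering the hole. I'll keep lowering.

Emit:
jog_arm:
  deltas:
    - {"gripper": 0, "offset": [0, 0.0014, 0.0014], "rotation": [0, 0, 0]}
    - {"gripper": 0, "offset": [0, 0.0014, 0.0014], "rotation": [0, 0, 0]}
    - {"gripper": 0, "offset": [0, 0.0014, 0.0014], "rotation": [0, 0, 0]}
    - {"gripper": 0, "offset": [0, 0.0014, 0.0014], "rotation": [0, 0, 0]}
    - {"gripper": 0, "offset": [0, 0.0014, 0.0014], "rotation": [0, 0, 0]}
    - {"gripper": 0, "offset": [0, 0.0014, 0.0014], "rotation": [0, 0, 0]}
    - {"gripper": 0, "offset": [0, 0.0014, 0.0014], "rotation": [0, 0, 0]}
    - {"gripper": 0, "offset": [0, 0.0014, 0.0014], "rotation": [0, 0, 0]}
    - {"gripper": 0, "offset": [0, 0.0014, 0.0014], "rotation": [0, 0, 0]}
    - {"gripper": 0, "offset": [0, 0.0014, 0.0014], "rotation": [0, 0, 0]}
    - {"gripper": 0, "offset": [0, 0, 0], "rotation": [0, 0, 0]}
    - {"gripper": 0, "offset": [0, 0, 0], "rotation": [0, 0, 0]}

```text
clock: 11.55
position: [0.6549, 0.1222, 0.1139]
ee_rot: [0.099, 0.919, -0.38, -0.042]
ft_force: [0.4, 0.5, 0.4]
grip_width: -0.0
grasp_force: 0.0
```

```bash
python3 st.py 0.384 0 0; python3 ang.py; python3 - <<'E'
from plan import *; import cv2
a=imaging.camera("top")[130:230,190:320];b=imaging.camera("scene")[180:300,230:360]
cv2.imwrite("pics/c5.png",np.hstack([cv2.resize(a,(390,300)),cv2.resize(b,(390,360))[30:330]]))
E
```

```text
t 11.55 x [0.6549 0.1222 0.1139] J [-0.65  0.87  0.23  1.14  0.41  1.66  0.83] F [0.4 0.5 0.4] g -0.0
rot [ 0.  -0.1  0.1] off cur tool [-0.0003  0.0031  0.0036] off world [ 0.0002 -0.0004 -0.0047]
(np.float64(-0.0175), 13) (np.float64(nan), 0)
  return _methods._mean(a, axis=axis, dtype=dtype,
  ret = ret.dtype.type(ret / rcount)
```

View pics/c5.png

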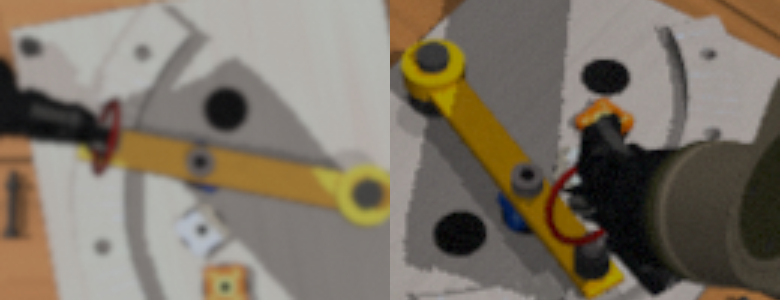

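The arm is over blue (bush 200,160), the ring is down and the force is zero. I'll centre the finger in the ring and withdraw.

Emit:
jog_arm:
  deltas:
    - {"gripper": 0, "offset": [0, 0.0014, 0.0014], "rotation": [0, 0, 0]}
    - {"gripper": 0, "offset": [0, 0.0014, 0.0014], "rotation": [0, 0, 0]}
    - {"gripper": 0, "offset": [0, 0, 0], "rotation": [0, 0, 0]}
    - {"gripper": 0, "offset": [0, 0, -0.012], "rotation": [0, 0, 0]}
    - {"gripper": 0, "offset": [0, 0, -0.012], "rotation": [0, 0, 0]}
    - {"gripper": 0, "offset": [0, 0, -0.012], "rotation": [0, 0, 0]}
    - {"gripper": 0, "offset": [0, 0, -0.012], "rotation": [0, 0, 0]}
    - {"gripper": 0, "offset": [0, 0, -0.015], "rotation": [0, 0, 0]}
    - {"gripper": 0, "offset": [0, 0, -0.02], "rotation": [0, 0, 0]}
    - {"gripper": 0, "offset": [0, 0, -0.03], "rotation": [0, 0, 0]}
    - {"gripper": 0, "offset": [0, 0, -0.03], "rotation": [0, 0, 0]}
    - {"gripper": 0, "offset": [0, 0, -0.03], "rotation": [0, 0, 0]}
    - {"gripper": 0, "offset": [0, 0, 0], "rotation": [0, 0, 0]}
    - {"gripper": 0, "offset": [0, 0, 0], "rotation": [0, 0, 0]}
    - {"gripper": 0, "offset": [0, 0, 0], "rotation": [0, 0, 0]}

```text
clock: 13.2
position: [0.6813, 0.2409, 0.2316]
ee_rot: [0.1, 0.918, -0.381, -0.043]
ft_force: [-0.1, 0.6, 0.6]
grip_width: 0.0
grasp_force: 0.0
```

```bash
python3 - <<'E'
from plan import *; import cv2
o,x,q=cur(); print(o["clock"],x,o["ft_force"])
print("ring proj home/12mm scene",proj("scene",ringc(.384)),proj("scene",ringc(.384,.012)),"top",proj("top",ringc(.384)))
t=imaging.camera("top");s=imaging.camera("scene")
a=t[130:230,190:320];b=s[180:300,230:360]
m=(s[...,2]>110)&(s[...,1]<75)&(s[...,0]<75); m[:180]=0;m[300:]=0;m[:,:280]=0;m[:,345:]=0; v,u=np.nonzero(m); print("ring bbox",u.min(),u.max(),v.min(),v.max(),"centre",(u.min()+u.max())/2,(v.min()+v.max())/2)
cv2.imwrite("pics/c6.png",np.hstack([cv2.resize(a,(390,300)),cv2.resize(b,(390,360))[30:330]]))
E
```

```text
13.2 [0.68128572 0.24085519 0.23159049] [-0.09235191  0.58016943  0.5954304 ]
ring proj home/12mm scene [[294.70186738 257.15923109]] [[294.84002196 253.70100109]] top [[224.1811824  174.67359549]]
ring bbox 281 344 228 280 centre 312.5 254.0
```

View pics/c6.png

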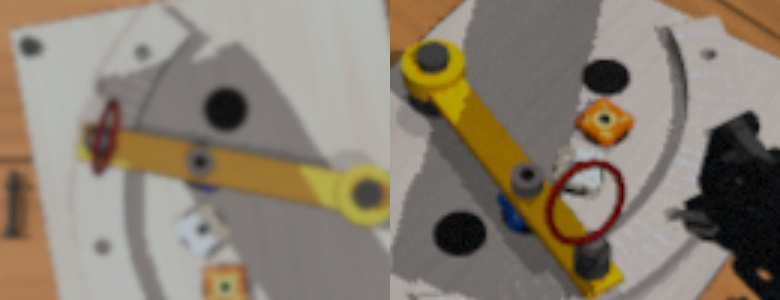

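The ring centre is at scene (295.3, 257.3), against a predicted (294.7, 257.2) with the pin home and row 253.7 if it were riding. The pin is home, the pieces haven't moved and the gripper is clear.

```bash
python3 -c "
from workcell import workorder
print(workorder.hand_in())"
```

```text
the job is handed in; nothing more can be done
None
```

I hooked the ring, lifted the pin, swung the arm one hole over to the blue piece and let the pin drop; the last camera check put it fully home there with the gripper clear, and the job is handed in (no verdict shown).

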